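# Seat four round-bottom flasks in the heating mantles of their size

## Robot

A 6-joint arm with a two-finger parallel gripper is mounted at the origin on a cart in front of the work surface, level with it; the furniture and walls round the work are solid. World frame = base frame: x ahead of the robot, y to its left, z up, the work surface at z = 0. Lengths are in mm, angles in rad, forces in N, time in s.
With the tool pointing down it reaches from about 350 to 975 mm from the base axis. Payload 7.1 kg.
Tool frame: the origin (TCP) lies on the front face of the gripper's body, between the roots of the fingers; the fingertips stand 80 mm ahead of it and the grasp point (between the pads) lies 61 mm ahead of it (env.tips_ahead is the distance from the TCP to the fingertips, in mm); z points along the fingers, y is the line along which they close (so a half turn about z gives the same grasp; the last joint's range is limited). The gripper opens to 88 mm and grips with 3 to 60 N. Pads are 20 mm wide; open, the fingers measure 115 mm over their backs; the gripper's body (75 mm by 178 mm) begins 61 mm behind the grasp point.
Start: joints at [1.123, 0.423, 1.63, -0, 1.089, -0.019], TCP at [259.83, 568.413, 302.675] pointing down, gripper open.
Joint ranges: [-3, 3], [-0.9, 2.11], [0.09, 2.58], [-1.31, 4.45], [0.11, 2.69], [-2.54, 2.54]. Speed limits (rad/s): [2.39, 2.39, 3.01, 3.14, 3.14, 3.14].

## Interface

Orientations are given as a unit quaternion [x, y, z, w].
In Python, from station import env, set_gripper, viewer, workorder gives the robot as it stands. Calls block until the motion is done:
- env.reach(position, orientation): joint-space move of the TCP to a pose.
- env.move_l(position, rot=None, rate=150, f_stop=None): straight line of the TCP; rot=None keeps the orientation; rate is the mean speed in mm/s. With f_stop (N) it stops when the force on the tool has changed by that much, and returns True; else False.
- env.move_joints(angles): joint-space move.
- set_gripper(opening): finger opening in mm; the grip force is fixed at half the most; returns when the fingers have stopped.
- env.hold(seconds).
- env.ik(position, orientation): joint angles nearest the present ones, or None.
- env.read_state(): the state.
- viewer.camera(name): name is "scene" or "side" or "wrist"; returns the picture (480x640x3 uint8, blue, green, red); there is no depth.
- viewer.camera_params(name): a dict with "fx", "fy", "cx", "cy" (pixels), "pose" (4x4, takes a point from camera to world coordinates); the wrist camera has in their place "tool_from_camera" (4x4, takes a point from camera to tool coordinates, whose origin is the TCP and whose axes are the flange's). Camera axes: x right, y up, looking along -z (the intrinsics and any distortion apply to the point x, -y, -z); pixel columns grow to the right and rows downward; lengths in mm; the calibration is good to about 2 mm. A picture is of the moment at which its call begins: read the wrist's pose just before it. camera_params takes no time and is no camera call.
A pose or a line that the arm cannot do raises env.IKError and nothing moves.
- workorder.sign_off(): hands the job in; it is judged then, once.
The state is a dict: "time_s": time; "qpos": joint angles; "dq": joint speeds; "tau": joint torques, N m; "tool_pos": TCP position; "orientation": TCP orientation; "force": force on the tool from outside, world axes, zero at the start; "wrist_torque": the same for the moment, N m; "width": finger opening in mm; "grip_force": force on a finger pad.
Only numpy, scipy, OpenCV 4.12 (cv2) and the standard library are available. Lean on these libraries where they do the work, as an engineer would, in place of code of your own. Each camera call takes 0.05 s, during which the arm holds its last target. There are 200 camera calls.

## Task

Seat each of the four round-bottom flasks in the heating mantle whose bowl fits its bulb, smallest in smallest up to largest in largest, the bulb fully down in the bowl and the neck upright. They are glass: set them down gently, do not drop or tip them, and leave the dropping bottle and the measuring cylinder standing where they are.

Things in the scene. Friction and masses are not known exactly. Their poses are not given: they have to be found in the camera images.
- flask_tiny: smallest of four clear open glass round-bottom flasks, about 60 g: bulb a sphere 50 mm across, straight neck 27 mm across (bead at the rim 31 mm), 108 mm tall in all. Stands upright in a fixed cork ring 30 mm high, bulb centre 39 mm above the bench. Origin at the bulb's centre, z up the neck (rim at z = 83 mm); yaw means nothing
- flask_small: second smallest of four clear open glass round-bottom flasks, about 80 g: bulb a sphere 63 mm across, straight neck 27 mm across (bead at the rim 31 mm), 121 mm tall in all. Stands upright in a fixed cork ring 30 mm high, bulb centre 43 mm above the bench. Origin at the bulb's centre, z up the neck (rim at z = 89.5 mm); yaw means nothing
- flask_medium: second largest of four clear open glass round-bottom flasks, about 120 g: bulb a sphere 78 mm across, straight neck 27 mm across (bead at the rim 31 mm), 136 mm tall in all. Stands upright in a fixed cork ring 30 mm high, bulb centre 49 mm above the bench. Origin at the bulb's centre, z up the neck (rim at z = 97 mm); yaw means nothing
- flask_large: largest of four clear open glass round-bottom flasks, about 170 g: bulb a sphere 96 mm across, straight neck 27 mm across (bead at the rim 31 mm), 154 mm tall in all. Stands upright in a fixed cork ring 30 mm high, bulb centre 56 mm above the bench. Origin at the bulb's centre, z up the neck (rim at z = 106 mm); yaw means nothing
- mantle_tiny: smallest of four round heating mantles, fixed: grey metal drum 86 mm across, 43 mm high, black inlet on its side, open cloth-lined bowl for a 50 mm bulb, sloping in to the middle, a few mm wider at the mouth. Origin at the centre of its underside, z up; a seated bulb's centre is 47 mm above it. Yaw means nothing
- mantle_small: second smallest of four round heating mantles, fixed: grey metal drum 99 mm across, 49.5 mm high, black inlet on its side, open cloth-lined bowl for a 63 mm bulb, sloping in to the middle, a few mm wider at the mouth. Origin at the centre of its underside, z up; a seated bulb's centre is 53.5 mm above it. Yaw means nothing
- mantle_medium: second largest of four round heating mantles, fixed: grey metal drum 114 mm across, 57 mm high, black inlet on its side, open cloth-lined bowl for a 78 mm bulb, sloping in to the middle, a few mm wider at the mouth. Origin at the centre of its underside, z up; a seated bulb's centre is 61 mm above it. Yaw means nothing
- mantle_large: largest of four round heating mantles, fixed: grey metal drum 132 mm across, 66 mm high, black inlet on its side, open cloth-lined bowl for a 96 mm bulb, sloping in to the middle, a few mm wider at the mouth. Origin at the centre of its underside, z up; a seated bulb's centre is 70 mm above it. Yaw means nothing
- dropper: bystander, loose: clear dropping bottle with a green rubber teat, 53 mm in diameter, 144 mm tall, standing near the flasks. Origin at the centre of its underside, z up. (Not listed, fixed: a closed brown carton between flasks and mantles, x 0.30 to 0.53, y -0.08 to 0.22 m, 171 mm high)
- cylinder: bystander, loose: glass measuring cylinder with a round 70 mm foot, 120 mm tall, standing near the mantles. Origin at the centre of its underside, z up. (Not listed, fixed: the shelf of bottles along the back begins at x = 0.70 m, from z = 0.23 to 0.54 m: keep the wrist and gripper clear of it)
Mind the look-alikes: they are no part of the job. What is shaped like the flask_small but blue or purple is not meant.

How it is judged (in metres and radians):
At the end, for the whole second after the job is handed in: each flask is in its own mantle with the bulb's centre within 8 mm sideways of the mantle's axis and within 6 mm of the seated height, neck within 25 degrees of upright, at rest (horizontal distance between flask_tiny and mantle_tiny below 0.008 m and z of flask_tiny in the frame of mantle_tiny between 0.041 and 0.053 m and angle between each of flask_tiny, flask_small, flask_medium, flask_large's own z axis and vertical below 0.44 rad and linear speed of each of flask_tiny, flask_small, flask_medium, flask_large below 0.02 m/s and horizontal distance between flask_small and mantle_small below 0.008 m and z of flask_small in the frame of mantle_small between 0.0475 and 0.0595 m and horizontal distance between flask_medium and mantle_medium below 0.008 m and z of flask_medium in the frame of mantle_medium between 0.055 and 0.067 m and horizontal distance between flask_large and mantle_large below 0.008 m and z of flask_large in the frame of mantle_large between 0.064 and 0.076 m); the robot touches nothing.
It fails at once if a flask was dropped: moving freely faster than 0.7 m/s with no finger on it ((linear speed of flask_tiny above 0.7 m/s and contact force between the fingers and flask_tiny below 0.05 N) or (linear speed of flask_small above 0.7 m/s and contact force between the fingers and flask_small below 0.05 N) or (linear speed of flask_medium above 0.7 m/s and contact force between the fingers and flask_medium below 0.05 N) or (linear speed of flask_large above 0.7 m/s and contact force between the fingers and flask_large below 0.05 N)).
It fails at once if a flask was tipped over: its neck more than 50 degrees from upright (angle between any of flask_tiny, flask_small, flask_medium, flask_large's own z axis and vertical above 0.87 rad).
It fails at once if the dropping bottle or the measuring cylinder was pushed more than 30 mm or knocked over (distance of any of dropper, cylinder from where it was at the start of the episode above 0.03 m or angle between any of dropper, cylinder's own z axis and vertical above 0.6 rad).
It also fails if it takes over 134 s, if anything falls off the work surface, if the arm or the gripper's body presses on something with over 40 N, if the wrist force passes 120 N, or if a joint passes its speed limit or range.

## Working session

There is one attempt and no reset: what is moved stays moved. The work goes in short steps, each a Python script; the robot and the scene stay as the last script left them, time stands still between calls to the robot, and variables do not carry over. Pictures are saved under pics/ and viewed, at most 14 in all, crops included, and the job is handed in when it is done.

```bash
ls; mkdir -p pics; python3 - <<'E'
from station import env, set_gripper, viewer, workorder
import cv2, numpy as np
np.set_printoptions(precision=3,suppress=True)
for n in ("scene","side","wrist"):
    cv2.imwrite(f"pics/{n}0.png",viewer.camera(n)); print(n,viewer.camera_params(n))
s=env.read_state(); print(s)
E
```

```text
pics
scene {'fx': 609.2913113233151, 'fy': 609.2913113233151, 'cx': 313.60823343804657, 'cy': 254.53204683946, 'pose': array([[  -0.736,    0.266,   -0.623, -577.992],
       [  -0.677,   -0.287,    0.678, 1134.813],
       [   0.002,    0.92 ,    0.392,  739.911],
       [   0.   ,    0.   ,    0.   ,    1.   ]])}
side {'fx': 621.7570674575755, 'fy': 621.7570674575755, 'cx': 329.3440841804456, 'cy': 242.1201774783706, 'pose': array([[  -0.962,    0.189,   -0.196,   47.9  ],
       [  -0.272,   -0.64 ,    0.719, 1474.98 ],
       [   0.011,    0.745,    0.667, 1418.676],
       [   0.   ,    0.   ,    0.   ,    1.   ]])}
wrist {'fx': 419.67610339253696, 'fy': 419.67610339253696, 'cx': 316.23925985965826, 'cy': 242.72620774328794, 'tool_from_camera': array([[  0.001,   0.959,   0.283,  79.015],
       [  1.   ,  -0.001,   0.   ,   0.246],
       [  0.001,   0.283,  -0.959, -81.355],
       [  0.   ,   0.   ,   0.   ,   1.   ]])}
{'time_s': 0.15, 'qpos': array([ 1.123,  0.424,  1.63 , -0.   ,  1.089, -0.019]), 'dq': array([-0.001, -0.002, -0.002,  0.003, -0.001,  0.001]), 'tau': array([  0.001, -54.499, -27.392,   0.065,   0.02 ,  -0.   ]), 'tool_pos': array([259.702, 568.148, 302.085]), 'orientation': array([ 0.213,  0.977, -0.001, -0.   ]), 'force': array([-0.106, -0.576,  0.129]), 'wrist_torque': array([ 0.01 ,  0.023, -0.01 ]), 'grip_force': 0.0, 'width': 87.72730809784876}
```

View pics/scene0.png

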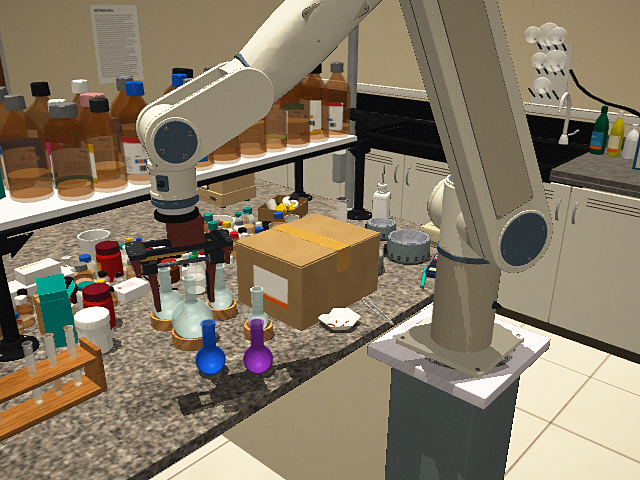

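View pics/side0.png

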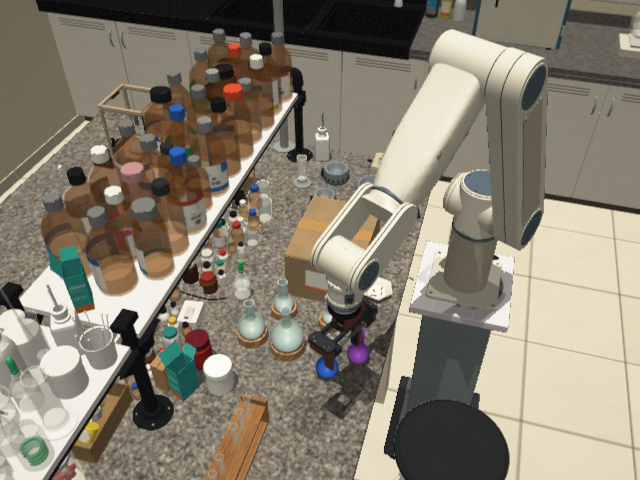

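View pics/wrist0.png

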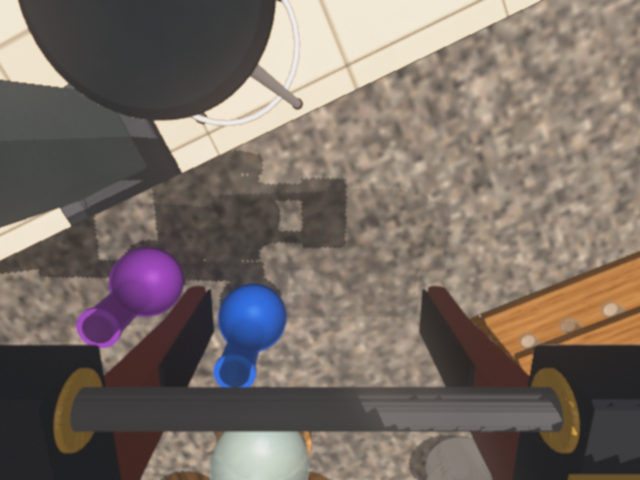

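The scene view shows four clear flasks in cork rings (about (165,300), (192,320), (222,290), (258,310)), with the blue and purple decoys in front. Mantles are visible behind the carton at (408,245) and (380,228). In the side view the flasks are near (251,328), (287,335), (284,302) and (327,316). The wrist view sees the decoys and one bulb at (258,465). I'll get rough positions first.

```bash
cat > h.py <<'E'
from station import env, set_gripper, viewer, workorder
import cv2, numpy as np
from scipy.spatial.transform import Rotation as R
np.set_printoptions(precision=1,suppress=True)
def ray(p,P,uv):
    d=P[:3,:3]@np.array([(uv[0]-p['cx'])/p['fx'],-(uv[1]-p['cy'])/p['fy'],-1.0]); return P[:3,3],d/np.linalg.norm(d)
def onplane(o,d,z): return o+d*(z-o[2])/d[2]
def meet(rays):
    A=np.zeros((3,3));b=np.zeros(3)
    for o,d in rays: M=np.eye(3)-np.outer(d,d);A+=M;b+=M@o
    x=np.linalg.solve(A,b); return x,[np.linalg.norm((np.eye(3)-np.outer(d,d))@(x-o)) for o,d in rays]
def fixed(n,uv): p=viewer.camera_params(n); return ray(p,p['pose'],uv)
def wpose():
    s=env.read_state();T=np.eye(4);T[:3,:3]=R.from_quat(s['orientation']).as_matrix();T[:3,3]=s['tool_pos']
    return T@viewer.camera_params('wrist')['tool_from_camera']
def wray(P,uv): return ray(viewer.camera_params('wrist'),P,uv)
def project(P,X):
    p=viewer.camera_params('wrist');c=np.linalg.inv(P)@np.append(X,1); return np.array([p['cx']-p['fx']*c[0]/c[2],p['cy']+p['fy']*c[1]/c[2]])
def down(a):  # tool z down, tool x axis at world angle a
    x=np.array([np.cos(a),np.sin(a),0]);z=np.array([0,0,-1.]);return R.from_matrix(np.c_[x,np.cross(z,x),z]).as_quat()
def snap(name):
    P=wpose();im=viewer.camera('wrist');cv2.imwrite(f'pics/{name}.png',im);np.save(f'pics/{name}.npy',P);return im,P
E
python3 - <<'E'
from h import *
for n,a,b in [('left',(165,312),(251,328)),('mid',(192,322),(287,335)),('back',(222,299),(284,302)),('front',(258,322),(327,316))]:
    print(n,*meet([fixed('scene',a),fixed('side',b)]))
for uv in [(408,237),(380,225)]: print('mantle scene',onplane(*fixed('scene',uv),50))
for uv in [(336,172),(325,195),(370,185)]: print('mantle side',onplane(*fixed('side',uv),50))
print('shelf', [env.ik([x,y,z],down(a)) is not None for x,y,z,a in [(380,380,400,3.14),(450,330,400,0),(500,-200,420,0),(500,-200,420,3.14),(600,-200,420,3.14)]])
E
```

```text
left [569.6 412.7  35.3] [np.float64(5.879972936900166), np.float64(5.87997293690006)]
mid [457.5 417.   50.4] [np.float64(3.612142453948112), np.float64(3.612142453947922)]
back [509.8 288.4  40.7] [np.float64(1.039858138470916), np.float64(1.0398581384711858)]
front [373.8 293.2  28.1] [np.float64(0.1714347187006585), np.float64(0.17143471870083404)]
mantle scene [ 398. -360.   50.]
mantle scene [ 526.5 -387.1   50. ]
mantle side [ 534.1 -389.8   50. ]
mantle side [ 534.5 -241.2   50. ]
mantle side [ 392.4 -346.5   50. ]
shelf [True, True, True, True, True]
```

```bash
python3 - <<'E'
from h import *
q=down(np.pi)
for i,p in enumerate([(430,430,450),(430,290,450),(430,-230,450),(430,-370,450)]):
    env.reach(list(p),q); env.hold(.3); im,P=snap(f'w{i}'); print(env.read_state()['time_s'],env.read_state()['tool_pos'])
a=[cv2.imread(f'pics/w{i}.png')[:360] for i in range(4)]
cv2.imwrite('pics/wf.png',cv2.resize(np.vstack(a[:2]),None,fx=.83,fy=.83));cv2.imwrite('pics/wm.png',cv2.resize(np.vstack(a[2:]),None,fx=.83,fy=.83))
E
```

```text
1.5333 [429.5 430.4 449.5]
2.5 [430.  290.8 449.7]
4.7333 [ 430.2 -229.7  450. ]
5.7 [ 430.2 -369.2  450.3]
```

View pics/wf.png

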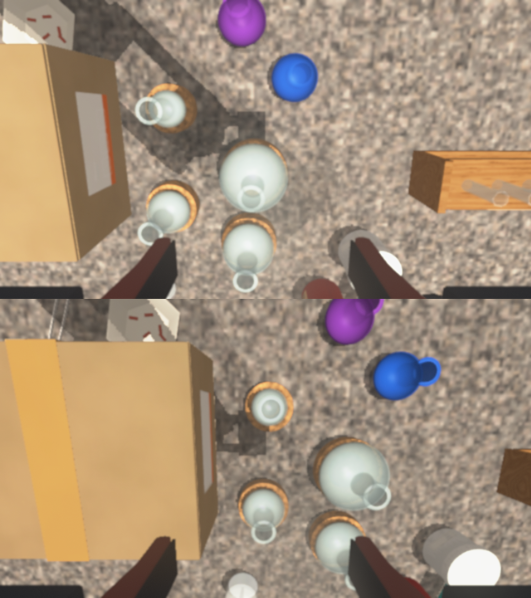

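View pics/wm.png

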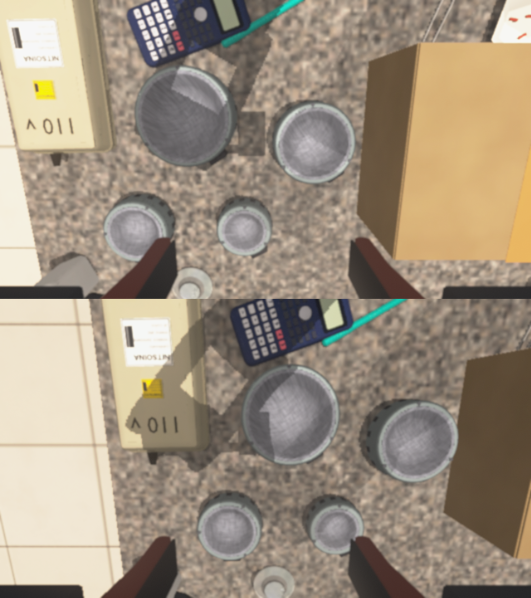

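The wrist views (scale 0.83) show the flasks in the lower panel: tiny (268,408), small (263,508), large (355,475), medium (340,545), with the dropper near (242,582). The mantles in the upper panel are large (185,115), medium (315,140), small (140,228) and tiny (245,228), with the cylinder at (192,280). Next I'll make masks and measure.

```bash
python3 - <<'E'
from h import *
def mask(im,t,dark=0):
    b=cv2.GaussianBlur(im,(5,5),0).astype(int); return ((b[...,0]-b[...,2]>t)&(b[...,1]>dark)).astype(np.uint8)*255
S=1/.83
fl={'tiny':((165,108),(268,408)),'small':((168,211),(263,508)),'medium':((247,248),(338,543)),'large':((252,177),(353,475))}
vis=[]
for k,(n,t) in enumerate([('w0',4),('w1',4),('w2',0),('w3',0)]):
    im=cv2.imread(f'pics/{n}.png');m=mask(im,t);vis.append(m[:360])
cv2.imwrite('pics/m.png',cv2.resize(np.vstack([np.hstack(vis[:2]),np.hstack(vis[2:])]),(800,450)))
for f,c in fl.items():
    rs=[];rad=[]
    for k in (0,1):
        m=mask(cv2.imread(f'pics/w{k}.png'),4);P=np.load(f'pics/w{k}.npy');m[360:]=0
        u,v=np.array(c[k])*S-[0,360*k]
        m=cv2.morphologyEx(m,cv2.MORPH_CLOSE,np.ones((9,9)))
        d=cv2.distanceTransform(m,cv2.DIST_L2,5);w=np.zeros_like(d);y0,x0=int(v),int(u);w[max(0,y0-25):y0+25,x0-25:x0+25]=1
        _,r,_,p=cv2.minMaxLoc(d*w);
        ys,xs=np.where(d*w>r-.7);p=(xs.mean(),ys.mean());rs.append(wray(P,p));rad.append((p,r))
    X,e=meet(rs);print(f,X,np.array(e),rad,[r/420*np.linalg.norm(X-o)  for (p,r),(o,_) in zip(rad,rs)])
E
```

```text
tiny [  41805.1    1448.7 -144541.7] [43.9 43.9] [((np.float64(319.5), np.float64(239.5)), 0.0), ((np.float64(319.5), np.float64(239.5)), 0.0)] [np.float64(0.0), np.float64(0.0)]
small [  41805.1    1448.7 -144541.7] [43.9 43.9] [((np.float64(319.5), np.float64(239.5)), 0.0), ((np.float64(319.5), np.float64(239.5)), 0.0)] [np.float64(0.0), np.float64(0.0)]
medium [  41805.1    1448.7 -144541.7] [43.9 43.9] [((np.float64(319.5), np.float64(239.5)), 0.0), ((np.float64(319.5), np.float64(239.5)), 0.0)] [np.float64(0.0), np.float64(0.0)]
large [ 591.8  349.2 -424.8] [59.2 59.2] [((np.float64(303.0), np.float64(213.0)), 2.0), ((np.float64(319.5), np.float64(239.5)), 0.0)] [np.float64(4.7094257071900385), np.float64(0.0)]
```

View pics/m.png

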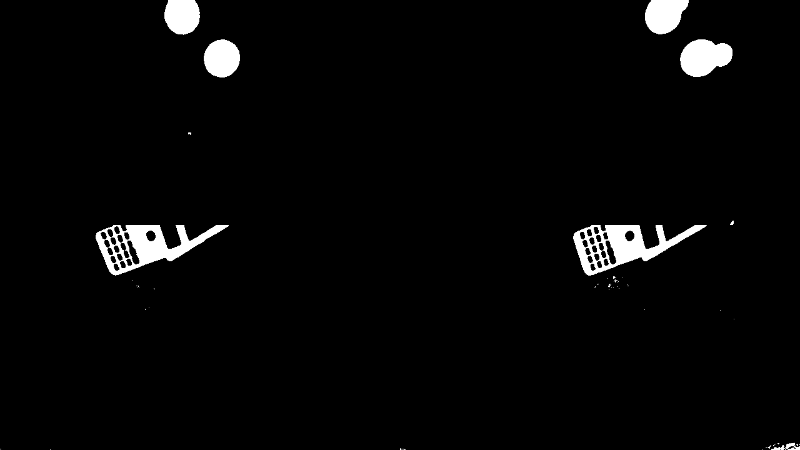

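The mask picked up only the blue, purple and calculator pixels, so B−R is below zero elsewhere. I'll sample the colours.

```bash
python3 - <<'E'
from h import *
S=1/.83
for n,pts in [('w1',{'tiny':(268,425),'large':(345,470),'medium':(335,540),'small':(260,503),'bench':(310,400),'bench2':(230,540)}),('w2',{'bowlL':(180,125),'rimL':(137,110),'bowlS':(130,230),'rimS':(106,228),'bench':(190,200),'shadowbench':(252,130),'bowlM':(315,150),'rimM':(278,140)})]:
    im=cv2.imread(f'pics/{n}.png')
    for k,(u,v) in pts.items():
        u=int(u*S);v=int(v*S)-(360 if n=='w1' else 0);p=im[v-4:v+5,u-4:u+5].reshape(-1,3).astype(int)
        print(n,k,p.mean(0),'B-R',(p[:,0]-p[:,2]).mean(),(p[:,0]-p[:,2]).std(),'G-R',(p[:,1]-p[:,2]).mean())
E
```

```text
w1 tiny [120.  142.5 157. ] B-R -37.06172839506173 34.07194482522453 G-R -14.493827160493828
w1 large [230.7 234.8 229. ] B-R 1.6790123456790123 0.6996852995212224 G-R 5.716049382716049
w1 medium [221.8 227.1 219.8] B-R 1.9753086419753085 1.2067230255098669 G-R 7.345679012345679
w1 small [218.7 225.5 217.6] B-R 1.1851851851851851 0.9041893048691633 G-R 7.91358024691358
w1 bench [121.6 136.9 153.3] B-R -31.74074074074074 8.416294862015564 G-R -16.419753086419753
w1 bench2 [123.7 139.9 156. ] B-R -32.24691358024691 6.03391825320486 G-R -16.061728395061728
w2 bowlL [112.6 110.  113.1] B-R -0.49382716049382713 0.5692415744888151 G-R -3.049382716049383
w2 rimL [118.  121.5 124.3] B-R -6.3580246913580245 7.385853414877458 G-R -2.8641975308641974
w2 bowlS [179.5 175.6 181. ] B-R -1.5061728395061729 0.6110799343587449 G-R -5.395061728395062
w2 rimS [166.2 172.1 174. ] B-R -7.851851851851852 9.757695426043735 G-R -1.9382716049382716
w2 bench [118.  131.  144.6] B-R -26.617283950617285 2.6460681347412494 G-R -13.530864197530864
w2 shadowbench [ 93.8 103.1 112.4] B-R -18.604938271604937 2.344834155843826 G-R -9.283950617283951
w2 bowlM [178.1 174.1 179.4] B-R -1.271604938271605 0.6851573790376102 G-R -5.271604938271605
w2 rimM [161.9 166.6 163.8] B-R -1.8518518518518519 0.7554102983100421 G-R 2.814814814814815
```

```bash
cat > meas.py <<'E'
from h import *
S=1/.83
def flaskmask(im):
    b=cv2.GaussianBlur(im,(3,3),0).astype(int); m=((b[...,1]-b[...,2]>0)&(b[...,0]-b[...,2]>-9)&(b[...,1]>100)&(b[...,0]-b[...,2]<20)).astype(np.uint8)*255
    return m
def bowlmask(im):
    b=cv2.GaussianBlur(im,(3,3),0).astype(int); g=b[...,1]-b[...,2]
    return ((g<-1)&(b[...,0]-b[...,2]>-7)&(b[...,0]-b[...,2]<5)&(b[...,1]>75)).astype(np.uint8)*255
def blob(m,uv):
    n,l,st,_=cv2.connectedComponentsWithStats(m)
    w=l[max(0,int(uv[1])-20):int(uv[1])+20,int(uv[0])-20:int(uv[0])+20].ravel();w=w[w>0];k=np.bincount(w).argmax()
    c=max(cv2.findContours((l==k).astype(np.uint8),cv2.RETR_EXTERNAL,cv2.CHAIN_APPROX_NONE)[0],key=cv2.contourArea); return c
fl={'tiny':((165,108),(268,408)),'small':((168,211),(263,508)),'medium':((247,248),(338,543)),'large':((252,177),(353,475))}
ma={'tiny':((245,228),(338,525)),'small':((137,228),(229,525)),'medium':((315,142),(412,440)),'large':((185,115),(290,413))}
E
python3 - <<'E'
from meas import *
vis=[]
for k in range(4):
    im=cv2.imread(f'pics/w{k}.png'); vis.append((flaskmask if k<2 else bowlmask)(im)[:360])
for f,c in fl.items():
    rs=[];rad=[]
    for k in (0,1):
        P=np.load(f'pics/w{k}.npy');m=vis[k].copy();uv=np.array(c[k])*S-[0,360*k]
        m=cv2.morphologyEx(m,cv2.MORPH_CLOSE,np.ones((7,7)));z=np.zeros_like(m);cv2.drawContours(z,[blob(m,uv)],-1,255,-1)
        d=cv2.distanceTransform(z,cv2.DIST_L2,5);_,r,_,p=cv2.minMaxLoc(d)
        ys,xs=np.where(d>r-.7);p=(xs.mean(),ys.mean());rs.append(wray(P,p));rad.append((np.round(p),r))
        cv2.circle(vis[k],(int(p[0]),int(p[1])),int(r),128,2)
    X,e=meet(rs);print(f,X,np.array(e),rad,[r/420*np.linalg.norm(X-o)  for (p,r),(o,_) in zip(rad,rs)])
for f,c in ma.items():
    rs=[];rad=[]
    for k in (2,3):
        P=np.load(f'pics/w{k}.npy');uv=np.array(c[k-2])*S-[0,360*(k-2)]
        m=cv2.morphologyEx(vis[k],cv2.MORPH_OPEN,np.ones((3,3)))
        cc=cv2.convexHull(blob(m,uv));e=cv2.fitEllipse(cc);rs.append(wray(P,e[0]));rad.append(np.array(e[1]))
        cv2.ellipse(vis[k],e,128,2)
    X,er=meet(rs);print(f,X,np.array(er),rad,[r[1]/420*np.linalg.norm(X-o)  for r,(o,_) in zip(rad,rs)])
cv2.imwrite('pics/m2.png',cv2.resize(np.vstack([np.hstack(vis[:2]),np.hstack(vis[2:])]),(800,450)))
E
```

```text
tiny [363.  299.6  38.4] [0.2 0.2] [(array([201., 131.]), 19.575197219848633), (array([324., 130.]), 18.975196838378906)] [np.float64(23.763183588309094), np.float64(22.271313382527225)]
small [509.4 291.   35.8] [0.2 0.2] [(array([203., 253.]), 21.0), (array([316., 252.]), 20.772096633911133)] [np.float64(26.920889427067273), np.float64(25.7168382957846)]
medium [575.2 404.9  23. ] [1.3 1.3] [(array([296., 299.]), 25.178295135498047), (array([402., 296.]), 20.1968994140625)] [np.float64(33.31941217568178), np.float64(27.250463461882745)]
large [454.2 416.1  66.9] [0.9 0.9] [(array([303., 214.]), 37.1968994140625), (array([426., 215.]), 38.575191497802734)] [np.float64(42.1151407957857), np.float64(45.142882204971635)]
tiny [ 541.8 -256.9   42.5] [0.1 0.1] [array([49.3, 52.9]), array([48.9, 53.5])] [np.float64(66.20553620955069), np.float64(68.36541877691315)]
small [ 540.5 -418.1   51.4] [0.1 0.1] [array([59.1, 66.2]), array([60.5, 65.2])] [np.float64(86.66106604182364), np.float64(80.50454742524238)]
medium [ 409.1 -158.3   57.4] [0. 0.] [array([84. , 87.5]), array([80.6, 91.3])] [np.float64(100.60630106111508), np.float64(113.49979286134165)]
large [ 373.4 -332.6   66.3] [0. 0.] [array([105.7, 112.8]), array([106.8, 110.9])] [np.float64(128.10576072994107), np.float64(123.40698610270789)]
```

View pics/m2.png

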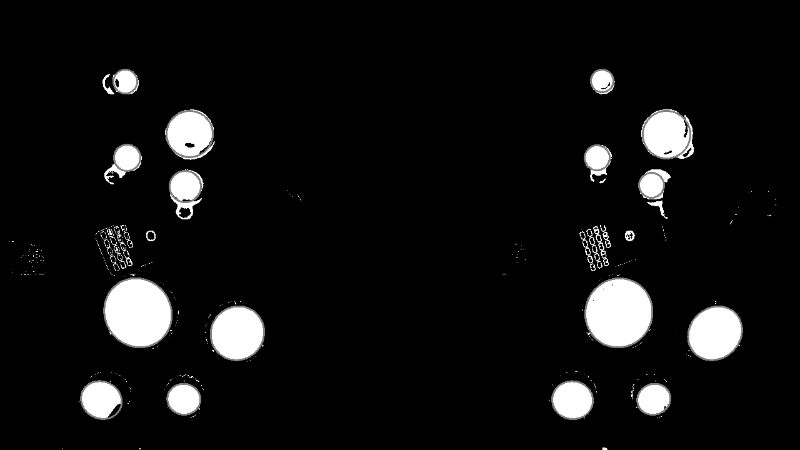

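The mask shows all four bulbs and mantle bowls cleanly. Mantle mouth heights come out at 42.5, 51.4, 57.4 and 66.3 mm, against an expected 43, 49.5, 57 and 66. Next I'll triangulate the rims and the bystanders, then hover over each flask to refine.

```bash
python3 - <<'E'
from meas import *
P=[np.load(f'pics/w{k}.npy') for k in range(4)]
T=lambda k,uv: wray(P[k],np.array(uv)*S-[0,360*(k%2)])
for n,a,b in [('tiny',(149,110),(269,408)),('small',(151,233),(263,531)),('large',(251,197),(376,496))]:
    print('rim',n,*meet([T(0,a),T(1,b)]))
print('rim med z146',onplane(*T(0,(245,281)),146))
print('cyl',*meet([T(2,(192,282)),T(3,(273,585))])); print('dropper z144',onplane(*T(1,(242,585)),144),'side',onplane(*fixed('side',(240,268)),140))
# hover each flask: rim ring in close views from two places
g={'tiny':(363,299,122,-np.pi/2),'small':(509,291,132,-np.pi/2),'large':(455,416,162,np.pi),'medium':(572,405,146,np.pi)}
tiles=[]
for f,(x,y,z,a) in g.items():
    for i,(dx,dy) in enumerate([(-20,0),(20,0)] if a<0 else [(0,-20),(0,20)]):
        p=[x+dx,y+dy,z+220]
        env.reach(p,down(a)); env.hold(.3); im,Q=snap(f'h_{f}{i}')
        uv=project(Q,[x,y,z]);print(f,i,uv,env.read_state()['time_s'])
        u,v=uv.astype(int);tiles.append(cv2.resize(im[max(0,v-70):v+70,u-70:u+70],(200,200)))
cv2.imwrite('pics/t.png',np.vstack([np.hstack(tiles[:4]),np.hstack(tiles[4:])]))
E
```

```text
rim tiny [362.9 298.9 112.7] [np.float64(0.18785092713531581), np.float64(0.1878509271352915)]
rim small [510.6 292.3 126. ] [np.float64(0.21350420561032446), np.float64(0.21350420561032596)]
rim large [455.8 418.2 156.8] [np.float64(0.371598400631966), np.float64(0.37159840063176036)]
rim med z146 [566.1 409.6 146. ]
cyl [ 656.5 -350.    -1.4] [np.float64(3.563816248520915), np.float64(3.563816248520823)]
dropper z144 [575.5 266.2 144. ] side [644.4 280.9 140. ]
tiny 0 [287.9 227.7] 8.475
tiny 1 [340.7 227.6] 9.1083Traceback (most recent call last):
  File "<stdin>", line 14, in <module>
station.IKError: the arm cannot take that pose within its joint ranges
```

```bash
python3 - <<'E'
from h import *
for (x,y,z) in [(489,291,352),(509,291,352),(509,291,168),(363,299,160),(572,405,366),(455,416,380),(572,405,190),(455,416,205),(542,-257,167),(540,-418,180),(409,-158,195),(373,-332,213),(542,-257,400),(540,-418,400),(373,-332,430)]:
    print((x,y,z),[ (round(np.degrees(a)) ) for a in np.radians(np.arange(-180,180,30)) if env.ik([x,y,z],down(a)) is not None])
print(env.read_state()['qpos'])
E
```

```text
(489, 291, 352) [-180, -150, -120, 0, 30, 60, 90, 120, 150]
(509, 291, 352) [-180, -150, -120, 0, 30, 60, 90, 120, 150]
(509, 291, 168) [-180, -150, -120, 0, 30, 60, 90, 120, 150]
(363, 299, 160) [-180, -150, -120, -90, 0, 30, 60, 90, 120, 150]
(572, 405, 366) [-180, -150, -120, 0, 30, 60, 90, 120, 150]
(455, 416, 380) [-180, -150, -120, -90, 0, 30, 60, 90, 120, 150]
(572, 405, 190) [-180, -150, -120, 0, 30, 60, 90, 120, 150]
(455, 416, 205) [-180, -150, -120, -90, 0, 30, 60, 90, 120, 150]
(542, -257, 167) [-180, -60, -30, 0, 30, 60, 90, 120, 150]
(540, -418, 180) [-180, -90, -60, -30, 0, 30, 60, 90, 120, 150]
(409, -158, 195) [-180, -150, -60, -30, 0, 30, 60, 90, 120, 150]
(373, -332, 213) [-180, -90, -60, -30, 0, 30, 60, 90, 120, 150]
(542, -257, 400) [-180, -60, -30, 0, 30, 60, 90, 120, 150]
(540, -418, 400) [-180, -90, -60, -30, 0, 30, 60, 90, 120, 150]
(373, -332, 430) [-180, -90, -60, -30, 0, 30, 60, 90, 120, 150]
[ 0.6  0.2  1.9  0.   1.1 -2.5]
```

```bash
python3 - <<'E'
from meas import *
g={'tiny':(363,299,122),'small':(510,291,132),'large':(455,416,162),'medium':(568,407,146)}
an={'small':90,'large':120,'medium':150}
tiles=[]
for f,(x,y,z) in g.items():
    for i,s in enumerate((-20,20)):
        if f!='tiny':
            a=np.radians(an[f]); env.reach([x-s*np.sin(a),y+s*np.cos(a),z+220],down(a)); env.hold(.3); im,Q=snap(f'h_{f}{i}')
        else: im=cv2.imread(f'pics/h_tiny{i}.png');Q=np.load(f'pics/h_tiny{i}.npy')
        u,v=project(Q,[x,y,z]).astype(int);print(f,i,u,v,env.read_state()['time_s'])
        t=cv2.resize(im[max(0,v-50):v+50,u-50:u+50],(200,200));tiles.append(t)
cv2.imwrite('pics/t.png',np.vstack([np.hstack(tiles[:4]),np.hstack(tiles[4:])]))
E
```

```text
tiny 0 287 227 9.1083
tiny 1 340 227 9.1083
small 0 290 228 11.9833
small 1 343 229 12.6167
large 0 290 228 13.5833
large 1 343 229 14.2167
medium 0 289 230 15.225
medium 1 342 230 15.8583
```

View pics/t.png

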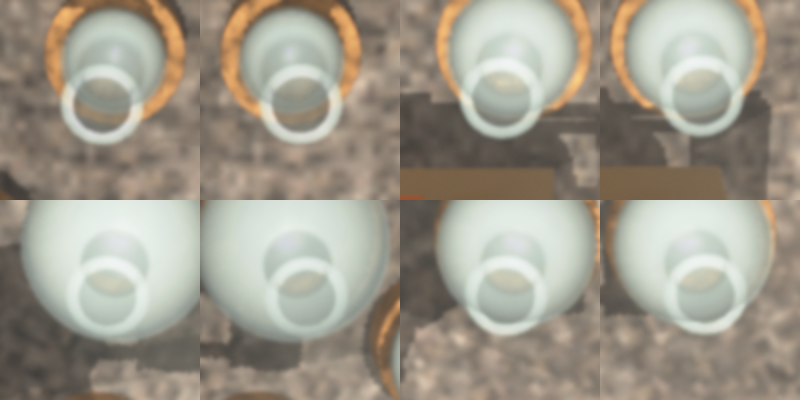

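The tiles show each rim ring within a few px of its predicted pixel (tile centre 100,100): tiny (101,103), small (102,96), large (107,97), medium (105,95). I'll compute the refined neck positions and grasp the first flask, tiny.

```bash
cat > job.py <<'E'
from meas import *
px={'tiny':((287,227,101,104),(340,227,100,102)),'small':((290,228,102,97),(343,229,101,95)),'large':((290,228,108,97),(343,229,105,97)),'medium':((289,230,105,95),(342,230,104,94))}
rimz={'tiny':122,'small':132.5,'medium':146,'large':162}
rim={'tiny':83,'small':89.5,'medium':97,'large':106}
bz={'tiny':39,'small':43,'medium':49,'large':56}; seat={'tiny':47,'small':53.5,'medium':61,'large':70}; rad={'tiny':25,'small':31.5,'medium':39,'large':48}
def neck(f):
    rs=[]
    for i,(u,v,a,b) in enumerate(px[f]): rs.append(wray(np.load(f'pics/h_{f}{i}.npy'),(u-50+a/2,v-50+b/2)))
    return np.mean([onplane(*r,rimz[f]) for r in rs],0),meet(rs)[0]
def bowl(f):
    out=[];top={'tiny':43,'small':49.5,'medium':57,'large':66}[f]; rs=[]
    for k in ((3,) if f=='small' else (2,3)):
        m=cv2.morphologyEx(bowlmask(cv2.imread(f'pics/w{k}.png'))[:360],cv2.MORPH_OPEN,np.ones((3,3)))
        e=cv2.fitEllipse(cv2.convexHull(blob(m,np.array(ma[f][k-2])*S-[0,360*(k-2)])))
        out.append(onplane(*wray(np.load(f'pics/w{k}.npy'),e[0]),top))
    return np.array(out)
fang={'tiny':90,'small':90,'large':120,'medium':150}
def tcpoff(f): return rim[f]-24+61     # TCP above bulb centre when held
def clean(s): return s['time_s'],s['tool_pos'],s['width'],round(s['grip_force'],1),s['force']
def pick(f):
    x,y,_=neck(f)[0]; q=down(np.radians(fang[f])); z=bz[f]+tcpoff(f)
    set_gripper(60); env.reach([x,y,z+100],q); env.move_l([x,y,z],rate=100); print('at',clean(env.read_state()))
    set_gripper(0); print('grip',clean(env.read_state())); 
    env.move_l([x,y,z+25],rate=60); env.hold(.2); print('up',clean(env.read_state()))
def carry(f):
    x,y,_=neck(f)[0]; zc=260+rad[f]+tcpoff(f)-15
    env.move_l([x,y,zc],rate=180)
    m=bowl(f).mean(0); q=down(np.radians(120))
    env.reach([400,280,zc],down(np.radians(fang[f]))); env.reach([410,-200,zc],q); env.reach([m[0],m[1],zc],q); env.hold(.2); print('over',clean(env.read_state()))
def place(f):
    m=bowl(f).mean(0); z=seat[f]+tcpoff(f)
    env.move_l([m[0],m[1],z+30],rate=150); env.hold(.3); print('near',clean(env.read_state()))
    print('stop',env.move_l([m[0],m[1],z-3],rate=25,f_stop=5),clean(env.read_state()),'target z',z)
def release(f):
    p=env.read_state()['tool_pos']; set_gripper(45); env.hold(.4); env.move_l([p[0],p[1],p[2]+110],rate=150); print('free',clean(env.read_state()))
E
python3 - <<'E'
from job import *
for f in px: print(f,*neck(f),'bowl',bowl(f).tolist())
pick('tiny')
E
```

```text
tiny [363.4 299.7 122. ] [363.4 300.  120.6] bowl [[541.5381026728307, -256.9071535212632, 43.0], [541.7269060882163, -257.05340981410257, 43.0]]
small [510.  293.  132.5] [510.  292.  128.4] bowl [[541.3822515551008, -418.3207403429474, 49.5]]
large [456.1 418.3 162. ] [457.1 416.7 154.7] bowl [[373.3421706129082, -332.6538041813007, 66.0], [373.3987941466257, -332.54944652396597, 66.0]]
medium [566.6 409.4 146. ] [567.3 409.1 143. ] bowl [[409.1491792727448, -158.2264505569774, 57.0], [409.05190488279743, -158.118048198657, 57.0]]
at (18.675, array([363.7, 299.9, 159.4]), 60.08776047711949, 0.0, array([0.5, 0.2, 0.4]))
grip (19.2917, array([363.7, 299.8, 159.2]), 26.52264850841681, 29.9, array([1.9, 0.2, 2. ]))
up (20.0583, array([363.3, 299.5, 183.7]), 26.594310894325435, 29.9, array([-0. ,  0.9, -0.1]))
```

```bash
python3 - <<'E'
from job import *
f='tiny'; carry(f); snap('carry_tiny'); place(f)
E
```

```text
over (24.2167, array([ 540.8, -256.4,  390.4]), 26.134618655084303, 29.9, array([-0.2,  0. , -0.2]))
near (26.0, array([ 541.8, -257.1,  197.5]), 26.403239548657734, 29.9, array([-0.1,  1.1, -0.1]))
stop True (27.0417, array([ 542.1, -257.2,  168.1]), 26.367205225473253, 30.0, array([ 1.8, -0.6,  0.7])) target z 167
```

```bash
python3 - <<'E'
from job import *
release('tiny'); im,P=snap('after_tiny'); print(project(P,[541.8,-257,130]))
cv2.imwrite('pics/at.png',np.hstack([cv2.imread('pics/carry_tiny.png'),im])[:, :, :]) if 0 else cv2.imwrite('pics/at.png',im)
pick('small')
E
```

```text
free (28.8333, array([ 541.6, -257. ,  277.3]), 45.143228733629485, 0.0, array([-0.7,  0.3,  0.6]))
[318.  262.4]
at (32.4833, array([510.3, 293.2, 170.1]), 59.894566441461144, 0.0, array([ 0. , -0. , -0.4]))
grip (33.1, array([510.2, 293.1, 169.7]), 26.658016808657784, 30.0, array([ 1.7, -0.4,  0.4]))
up (33.8667, array([509.8, 292.9, 194.2]), 26.352732977408927, 30.0, array([ 0.3,  0.9, -0.8]))
```

View pics/at.png

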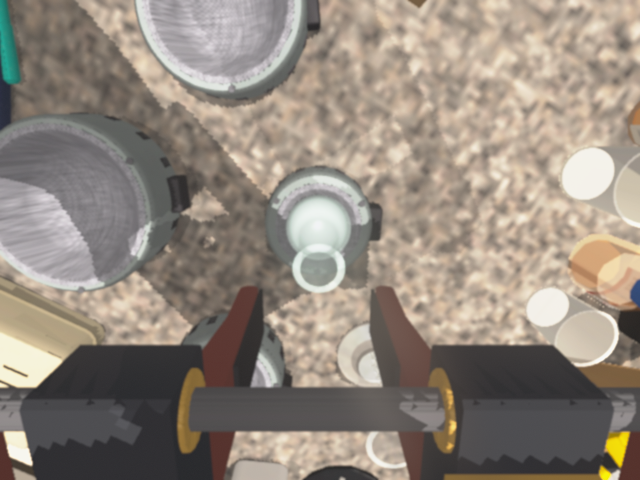

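Tiny is seated: its rim is at (318,268) against a predicted (318,262), about 2 mm off. The cylinder is at about (370,360), beside the next mantle, so I'll check its position before lowering there.

```bash
python3 - <<'E'
from job import *
P=np.load('pics/after_tiny.npy')
for z in (0,60,120): print(z,onplane(*wray(P,(370,360)),z))
P2=np.load('pics/w2.npy');P3=np.load('pics/w3.npy')
for z in (0,60,120): print(z,onplane(*wray(P2,(231,338)),z),onplane(*wray(P3,(329,342)),z))
E
sed -i "s/print('free'.*/print('free',clean(env.read_state())); snap('after_'+f); env.reach([410,-200,330],down(np.radians(120)))/" job.py
python3 - <<'E'
from job import *
f='small'; carry(f)
im,P=snap('carry_small'); print(env.ik([541.4,-418.3,180],down(np.radians(180))) is not None)
E
```

```text
0 [ 658.4 -356.9    0. ]
60 [ 632.2 -328.8   60. ]
120 [ 606.  -300.8  120. ]
0 [ 648.8 -349.4    0. ] [ 655.3 -350.1    0. ]
60 [ 615.3 -335.8   60. ] [ 621.  -352.1   60. ]
120 [ 581.7 -322.2  120. ] [ 586.7 -354.2  120. ]
over (38.6417, array([ 541.3, -417.2,  403.8]), 26.730434351362913, 30.0, array([-0.1,  0.7, -0.3]))
True
```

The cylinder's foot is at about (654,-352), 130 mm from the small mantle, so the fingers are clear.

```bash
python3 - <<'E'
from job import *
f='small'; place(f); release(f); pick('medium')
P=np.load('pics/after_small.npy'); print(project(P,[541.4,-418.3,143])); cv2.imwrite('pics/as.png',cv2.imread('pics/after_small.png')[120:420,120:520])
E
```

```text
near (40.425, array([ 541.5, -418.4,  210.5]), 26.86088004204451, 30.0, array([-0.7, -1.1, -0.4]))
stop True (41.5, array([ 541.7, -418.3,  180.2]), 26.389620192439445, 30.0, array([ 2.1, -0.2,  3.2])) target z 180.0
free (43.3, array([ 541.3, -417.9,  289.2]), 45.02060492595159, 0.0, array([-0.1, -0.2,  0.1]))
at (48.225, array([567. , 409.7, 183.8]), 60.06787024623167, 0.0, array([-0.1, -0.1,  0.1]))
grip (48.8417, array([566.7, 409.5, 183.2]), 26.227163495999292, 30.0, array([ 0.5, -0.3,  0.6]))
up (49.6083, array([566.4, 409.3, 207.6]), 26.526739746345548, 30.0, array([ 0.3, -0.2, -1.2]))
[317.5 263.6]
```

View pics/as.png

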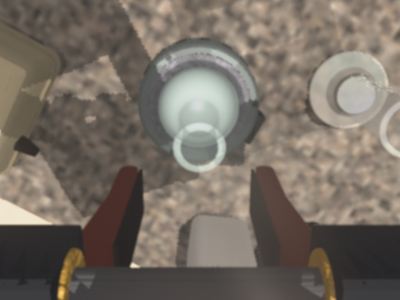

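Small is seated too: its rim is at (319,267) against a predicted (318,264), and the cylinder is still standing. Next are medium and large.

```bash
python3 - <<'E'
from job import *
f='medium'; carry(f); place(f); release(f); pick('large')
P=np.load('pics/after_medium.npy'); print(project(P,[409.1,-158.2,158])); cv2.imwrite('pics/am.png',cv2.imread('pics/after_medium.png')[120:420,120:520])
E
```

```text
over (54.0167, array([ 409.4, -158.3,  418.1]), 26.632527212640316, 30.0, array([ 0.4, -0. , -1.3]))
near (55.75, array([ 409.2, -158.2,  225.4]), 26.451255494800872, 30.0, array([ 0.1,  0.3, -1. ]))
stop True (56.7917, array([ 409.4, -158. ,  196.1]), 26.69962095589296, 30.0, array([3. , 2. , 0.1])) target z 195
free (58.5833, array([ 409. , -157.9,  305.5]), 44.81497077303972, 0.0, array([ 0.3, -0.1, -0.1]))
at (62.775, array([456.5, 418.6, 199.7]), 60.13941125421894, 0.0, array([-0.4,  0.1, -1. ]))
grip (63.3917, array([456.3, 418.5, 199.2]), 26.651748670724583, 30.0, array([ 0.6,  1.2, -0.2]))
up (64.1583, array([455.9, 418.2, 223.6]), 27.020585802778303, 30.0, array([-0. , -0.2, -2.3]))
[317.7 262.6]
```

View pics/am.png

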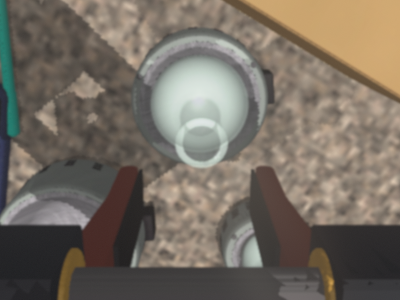

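Medium is seated, with its rim at (321,264) against a predicted (318,263). Large is in the gripper; after placing it I'll take a final view of all four.

```bash
python3 - <<'E'
from job import *
f='large'; carry(f); place(f); release(f)
P=np.load('pics/after_large.npy'); print(project(P,[373.4,-332.6,176]))
env.reach([430,-300,470],down(np.pi)); env.hold(.3); im,P=snap('final')
for f in seat:
    m=bowl(f).mean(0); print(f,'bulb',project(P,[m[0],m[1],seat[f]]),'rim',project(P,[m[0],m[1],seat[f]+rim[f]]))
cv2.imwrite('pics/fin.png',np.hstack([cv2.resize(cv2.imread('pics/after_large.png')[120:420,120:520],(320,240)),cv2.resize(im,(480,360))[:240]]))
print(env.read_state()['time_s'])
E
```

```text
over (68.6917, array([ 373.9, -331.5,  436.1]), 26.8734028605939, 30.0, array([-0.1,  1.1, -2.2]))
near (70.425, array([ 373.5, -332.7,  243.4]), 26.811496953441235, 30.0, array([-0.7, -0. , -3.2]))
stop True (71.4417, array([ 373.6, -332.4,  214.9]), 26.612923982367384, 30.0, array([1.4, 1.3, 2.8])) target z 213
free (73.2333, array([ 373.2, -332.1,  324.1]), 44.906436766973954, 0.0, array([-0.2,  0. ,  0.1]))
[317.4 262.8]
tiny bulb [349.1 274.3] rim [354.8 301.3]
small bulb [221.9 275.8] rim [203.7 306. ]
medium bulb [437.8 171.4] rim [466.6 183.7]
large bulb [286.2 139.9] rim [277.8 145.7]
75.35
```

View pics/fin.png

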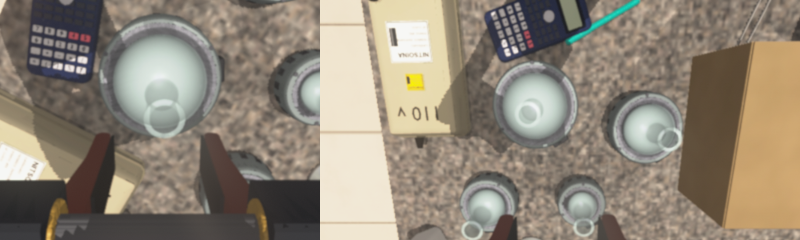

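In the final view all four rims sit within about 4 px of their predicted seated positions: large (280,148), medium (465,184), tiny (351,304), small (201,307). All four flasks are upright and seated, so I'm handing in.

```bash
python3 -c "
from station import workorder
print(workorder.sign_off())"
```

```text
the job is handed in; nothing more can be done
None
```

All four flasks are seated upright in their matching mantles and the job was handed in at about 75 s of the 134 s limit; the sign-off returned no verdict.

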